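# Switch the leak-test air over to the loaded station

## Task

Of the two leak-test stations on the bench, one has a binocular standing on its nest and the other is empty. First shut the empty station's ball valve fully, then turn the loaded station's valve from closed to fully open, and let go. Do not disturb the binocular on the nest or the other things lying on the bench.

Things in the scene. Friction and masses are not known exactly. Their poses are not given: they have to be found in the camera images.
- loaded_station: Test station with a binocular on it: fixed aluminium plate 330 x 120 x 12 mm; pipe along x, axis 50 mm up; brass ball valve; dial gauge 78 mm along x, 38 mm wide, top at 81 mm; grey nest block 185 mm along x, 90 x 140 mm, top at 30 mm. Origin: on the valve stem's axis at bench height; x runs along the pipe to the nest, away from the robot (yaw within 0.2), y left, z up.
- empty_station: Test station with an empty nest: fixed aluminium plate 330 x 120 x 12 mm; pipe along x, axis 50 mm up; brass ball valve; dial gauge 78 mm along x, 38 mm wide, top at 81 mm; grey nest block 185 mm along x, 90 x 140 mm, top at 30 mm. Origin: on the valve stem's axis at bench height; x runs along the pipe to the nest, away from the robot (yaw within 0.2), y left, z up.
- loaded_valve (a joint): lever of the loaded station's valve, rad, upright stem: 0 = fully closed (stop), lever across the pipe, pointing to the station's +y; 1.571 = fully open (stop), lever along the pipe, pointing to the station's -x; opens counterclockwise seen from above. Stays where left; about 5 N at 80 mm turns it. Starts closed.
- empty_valve (a joint): lever of the empty station's valve, rad, upright stem: 0 = fully closed (stop), lever across the pipe, pointing to the station's +y; 1.571 = fully open (stop), lever along the pipe, pointing to the station's -x; opens counterclockwise seen from above. Stays where left; about 5 N at 80 mm turns it. Starts at least half open.
- loaded_grip (a point): middle of the blue lever sleeve of the loaded station's valve, 80 mm from the stem axis, 94 mm above the bench; y points outward along the lever, z up. Sleeve 18 mm wide, 12 mm thick, from 30 to 115 mm from the stem axis; nothing beside it.
- empty_grip (a point): middle of the blue lever sleeve of the empty station's valve, 80 mm from the stem axis, 94 mm above the bench; y points outward along the lever, z up. Sleeve 18 mm wide, 12 mm thick, from 30 to 115 mm from the stem axis; nothing beside it.
- binocular: black binocular, 650 g, standing loose on the nest of the loaded station: 56 (x) x 124 (y) x 146 mm high, its top 176 mm above the bench; origin at the centre of its underside, z up.
- spare_binocular: a second black binocular, same size, standing on the bench to the right, not on any nest: leave it. Origin at the centre of its underside.
- parts_bin: open blue plastic bin 160 x 110 x 60 mm, on the bench to the left: leave it. Origin at the centre of its underside.
- timer: small flat red timer 60 x 80 x 22 mm, on the bench near the robot: leave it. Origin at the centre of its underside.
- screwdriver: screwdriver 170 mm long, lying on the bench at the right: leave it. Origin near its middle, x along its shaft.
Things that resemble listed ones, but are neither listed nor needed, are in the scene too. What is shaped like the binocular but pink, purple or turquoise is not meant.

How it is judged:
By the outcome, as a careful person would: the job done as asked, in the order asked, and still so for the second after the job is handed in, with the robot touching nothing.
It also fails if it takes over 51 s, if anything falls off the work surface, if the arm or the gripper's body presses on something with over 40 N, if the wrist force passes 120 N, or if a joint passes its speed limit or range.

## Robot

A 7-joint arm with a two-finger parallel gripper is mounted at the origin on the work surface. World frame = base frame: x ahead of the robot, y to its left, z up, the work surface at z = 0. Lengths are in m, angles in rad, forces in N, time in s.
With the tool pointing down it reaches from about 0.425 to 0.925 m from the base axis. Payload 6.8 kg.
Tool frame: the origin (TCP) lies at the very end of the fingers, on their centre line; the grasp point (between the pads) lies 19 mm behind it; z points along the fingers, y is the line along which they close (so a half turn about z gives the same grasp; the last joint's range is limited). The gripper opens to 88 mm and grips with 3 to 60 N. Pads are 20 mm wide; open, the fingers measure 115 mm over their backs; the gripper's body (75 mm by 178 mm) begins 61 mm behind the grasp point.
Start: joints at [1.216, 0.477, 0.022, 1.555, -0.011, 1.109, -0.083], TCP at [0.165, -0.655, 0.197] pointing down, gripper open.
Joint ranges: [-2.96, 2.96], [-0.34, 2.1], [-1.41, 1.46], [0.24, 2.44], [-1.37, 4.51], [0.17, 1.92], [-2.96, 2.96]. Speed limits (rad/s): [2.39, 2.39, 3.14, 3.14, 3.14, 3.14, 3.14].

## Interface

Orientations are given as a unit quaternion [w, x, y, z].
In Python, from bench import r gives the robot as it stands. The module is installed in compiled form; this text tells all that it offers.
- The arm moves only by the tool step_arm, never from a script. Its argument "rows" is a list that holds one entry, the list of rows, each a list of 7 numbers: the shift along the tool's x, y, z in mm, then the turn, a rotation vector about the tool's x, y, z in rad, then the closure, from 0 (fully open) to 1 (shut). A call has 1 to 5 rows; each row is the pose to reach, as a shift and turn from the pose commanded when the call began, along the tool's axes at that moment; what a row does not reach only later rows make up. A row lasts 1/8 s, in which the tool goes at most 62.5 mm and 10.7 degrees, less where a joint would pass 70% of its speed; a pose out of reach is approached as far as the arm can. A call with a gripper value outside its range is refused whole. The fingers move at their own pace and stop on an object; "squeeze" is the grip in N (left out, the last holds). Time passes only in rows, so rows that repeat a pose let the fingers close. It gives the time, the measured TCP pose, the force, the opening and the grip force at its end, in the units of the state.
- r.read_state(): the state, without advancing time (a new reading comes with each control period).
- r.snapshot(name): name is "side" or "top" or "wrist"; returns (picture, depth): 400x640x3 uint8, red, green, blue; 400x640 float32, m along the optical axis (not along the pixel's ray), 0 where there is no reading.
- r.camera_params(name): a dict with "mtx" (3x3 intrinsics, pixels), "xyz" and "attitude" of the camera in the world; the wrist camera has in their place "tool_from_camera" (4x4, takes a point from camera to tool coordinates, whose origin is the TCP and whose axes are the flange's). Camera axes: x right, y down, z forward; pixel columns grow to the right and rows downward; lengths in m; the calibration is good to about 2 mm. A picture is of the moment at which its call begins: read the wrist's pose just before it. camera_params takes no time and is no camera call.
- r.hand_in(): hands the job in; it is judged then, once.
Trained networks look in the newest picture that a camera, given by its name, has taken for a name from the list of things; names that differ only in an ending like _2 or _b are one class to them, and where a whole thing is asked for, a point or a joint stands for the part that bears it (a point fixed in the world has none). Each returns a list of dicts, best first, with "p" (0 to 1); they miss things now and then, are a little off and sometimes report something else, mostly with a low value. They report only what shows in the picture. A call takes as long as a camera call. They do not tell look-alikes from the thing itself.
- r.search_frame(camera, query): "uv" ([column, row] in pixels, amid what is visible of it).
The state is a dict: "time": time; "joint_positions": joint angles; "qd": joint speeds; "effort": joint torques, N m; "position": TCP position; "eef_rot": TCP orientation; "wrist_force": force on the tool from outside, world axes, zero at the start; "torque": the same for the moment, N m; "grip_width": opening from 0.0 (shut) to 1.0 (fully open); "grasp_force": force on a finger pad.
Only numpy, scipy, OpenCV 4.12 (cv2) and the standard library are available. Lean on these libraries where they do the work, as an engineer would, in place of code of your own. Each camera call takes 0.05 s, during which the arm holds its last target. There are 200 camera calls.

## Working session

There is one attempt and no reset: what is moved stays moved. The work goes in short steps, Python scripts to look and compute and a tool call to move; the robot and the scene stay as the last step left them, time stands still between calls to the robot, and variables do not carry over. Pictures are saved under pics/ and viewed, at most 10 in all, crops included, and the job is handed in when it is done.

Besides the shell and the picture viewer there is one more tool, called after "Call:" as name(argument=value, ...), one argument or row to a line, values as JSON. step_arm: Moves the arm, as the interface text tells. Its arguments: {"type":"object","properties":{"rows":{"type":"array","items":{"type":"array","items":{"type":"array","items":{"type":"number"}}}},"squeeze":{"type":"number"}},"required":["rows"]}

```bash
mkdir -p pics; cat > h.py <<'E'
import numpy as np, cv2
from scipy.spatial.transform import Rotation as R
from bench import r
def rot(q): q=np.array(q); return R.from_quat([q[1],q[2],q[3],q[0]]) if q.ndim==1 else R.from_matrix(q)
def cloud(d,c):
    K=np.array(c["mtx"]); v,u=np.mgrid[:400,:640]
    P=np.stack([(u-K[0,2])/K[0,0]*d,(v-K[1,2])/K[1,1]*d,d],-1)
    return P@rot(c["attitude"]).as_matrix().T+np.array(c["xyz"])
E
python3 - <<'E'
from h import *
for n in ("top","side"):
    p,d=r.snapshot(n); c=r.camera_params(n); print(c)
    cv2.imwrite(f"pics/{n}1.png",p[:,:,::-1]); np.savez(f"{n}1.npz",p=p,d=d)
    W=cloud(d,c)
    for q in ("loaded_station","empty_station","loaded_grip","empty_grip","binocular","timer"):
        for o in r.search_frame(n,q):
            u,v=map(int,np.round(o["uv"])); print(n,q,o["uv"],round(o["p"],2),W[min(v,399),min(u,639)].round(3))
print(r.read_state())
E
```

```text
{'mtx': array([[485.0223539 ,   0.        , 323.42217302],
       [  0.        , 485.0223539 , 198.58603025],
       [  0.        ,   0.        ,   1.        ]]), 'xyz': array([ 0.44922156, -0.00858859,  1.53443085]), 'attitude': array([-0.04594108,  0.70891209, -0.70306689,  0.03209391])}
top loaded_station [280.5, 205.9] 0.62 [0.59  0.155 0.049]
top empty_station [388.7, 202.1] 0.78 [ 0.602 -0.177  0.078]
top empty_station [279.0, 158.7] 0.38 [0.719 0.15  0.14 ]
top loaded_grip [256.6, 220.2] 0.64 [0.543 0.218 0.094]
top loaded_grip [486.2, 205.5] 0.32 [ 0.585 -0.445  0.147]
top empty_grip [387.1, 239.8] 0.53 [ 0.487 -0.168  0.101]
top binocular [215.3, 146.2] 0.93 [0.757 0.339 0.142]
top binocular [338.5, 177.1] 0.89 [ 0.671 -0.023  0.118]
top binocular [329.7, 126.0] 0.84 [0.837 0.003 0.069]
top binocular [277.6, 158.1] 0.72 [0.722 0.153 0.143]
top timer [327.6, 253.4] 0.8 [0.447 0.006 0.028]
{'mtx': array([[423.19061793,   0.        , 320.79421409],
       [  0.        , 423.19061793, 198.17055379],
       [  0.        ,   0.        ,   1.        ]]), 'xyz': array([ 0.21214456, 
[... 687 characters left out ...]
_positions': array([ 1.21589414,  0.47699556,  0.02239244,  1.55538686, -0.01146279,
        1.10929938, -0.08307935]), 'qd': array([ 0.0003029 , -0.00022895,  0.00145756, -0.00031425, -0.00082278,
        0.00132705,  0.00016524]), 'effort': array([-3.85159337e-04, -5.82562387e+01,  1.53327998e+00, -2.72889161e+01,
       -5.43144601e-02,  9.84389655e-03,  3.84076327e-05]), 'position': array([ 0.1649126 , -0.6545716 ,  0.19687231]), 'eef_rot': array([ 2.09367054e-05,  9.92394328e-01,  1.23099539e-01, -3.87553356e-06]), 'wrist_force': array([-0.8729507 ,  0.14909502, -0.31094554]), 'torque': array([-0.01624817, -0.04500961,  0.01371062]), 'grasp_force': 0.0, 'grip_width': 0.9987106726586353}
```

View pics/top1.png

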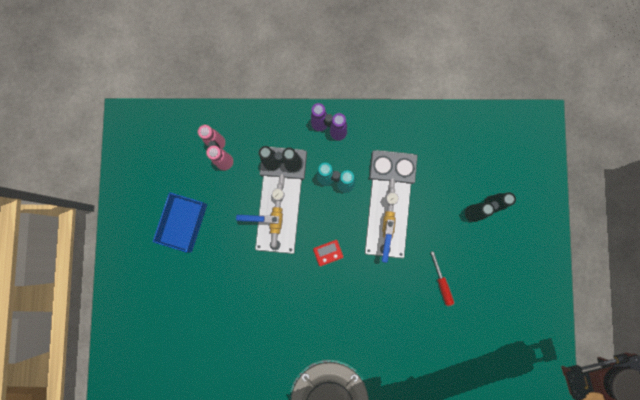

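View pics/side1.png

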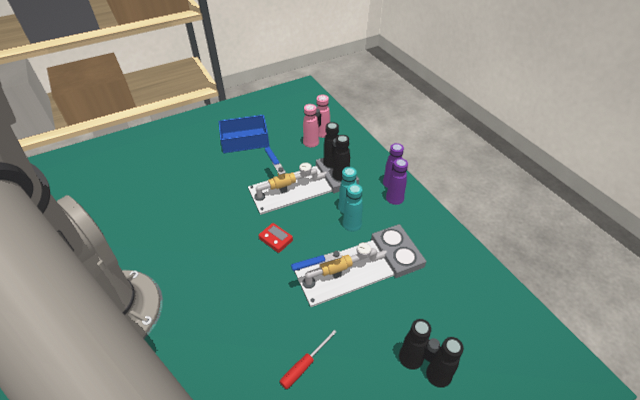

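The top view shows two stations. The left one (280,205) has a black binocular on its nest at (280,158), and its lever at (255,219) lies across the pipe, so it is the loaded one. The right one (390,205) has bare nest discs at (393,166), and its lever at (387,245) lies roughly along the pipe, so it is the empty one. The pink (215,148), turquoise (337,178) and purple (329,122) binoculars are decoys, and the black one at (490,207) is the spare. Next I'll confirm this in one crop and measure the levers and stems.

```bash
python3 - <<'E'
from h import *
f=np.load("top1.npz"); p,d=f["p"],f["d"]; c=r.camera_params("top"); W=cloud(d,c)
cv2.imwrite("pics/crop1.png",cv2.resize(p[110:275,225:435,::-1],None,fx=3.6,fy=3.6,interpolation=cv2.INTER_CUBIC))
hsv=cv2.cvtColor(p,cv2.COLOR_RGB2HSV).astype(int)
H,S,V=hsv[...,0],hsv[...,1],hsv[...,2]
blue=(H>100)&(H<130)&(S>120)&(V>60)
white=(S<60)&(V>150)
brass=(H>10)&(H<28)&(S>90)
for n,(u0,u1) in {"L":(230,310),"E":(345,425)}.items():
    roi=np.zeros_like(blue); roi[140:275,u0:u1]=1
    for k,m,zl,zh in (("sleeve",blue,.075,.12),("brass",brass,.04,.12),("nest",(S<60),.022,.038),("plate",white,.0,.022)):
        P=W[m&roi&(W[...,2]>zl)&(W[...,2]<zh)]
        if len(P)<5: print(n,k,len(P)); continue
        ce,sz,an=cv2.minAreaRect((P[:,:2]*1000).astype(np.float32))
        q=np.median(P,0); _,_,vt=np.linalg.svd(P[:,:2]-P[:,:2].mean(0))
        print(n,k,len(P),"mean",P.mean(0).round(4),"rect",np.round(ce,1),np.round(sz,1),round(an,1),"axis",vt[0].round(3),"z",np.percentile(P[:,2],[10,50,90]).round(3))
E
```

```text
L sleeve 161 mean [0.549  0.2403 0.0997] rect [549.5 240.1] [82.2 17.7] 87.2 axis [-0.049 -0.999] z [0.096 0.099 0.104]
L brass 196 mean [0.545  0.1643 0.0644] rect [546. 166.] [33.3 78.7] 86.1 axis [-0.996  0.09 ] z [0.059 0.065 0.07 ]
L nest 579 mean [0.7076 0.1422 0.0297] rect [617.6 161.1] [139.9 318.9] 84.7 axis [-0.787  0.617] z [0.025 0.03  0.034]
L plate 2002 mean [0.569  0.1606 0.0119] rect [567.9 166. ] [122.8 235.9] 84.9 axis [-0.997  0.075] z [0.008 0.012 0.016]
E sleeve 148 mean [ 0.4616 -0.1647  0.1   ] rect [ 462.7 -165.7] [17.8 80.2] 82.2 axis [-0.989  0.149] z [0.096 0.1   0.104]
E brass 117 mean [ 0.5517 -0.1741  0.0631] rect [ 540.  -176.9] [31.3 70.6] 84.8 axis [-0.923  0.385] z [0.057 0.063 0.069]
E nest 1288 mean [ 0.7167 -0.196   0.0305] rect [ 608.3 -185.7] [140.2 316.4] 84.3 axis [-0.091 -0.996] z [0.026 0.03  0.035]
E plate 1950 mean [ 0.5604 -0.1809  0.012 ] rect [ 557.7 -181.3] [122.1 236.3] 84.2 axis [-0.996  0.09 ] z [0.008 0.012 0.016]
```

View pics/crop1.png

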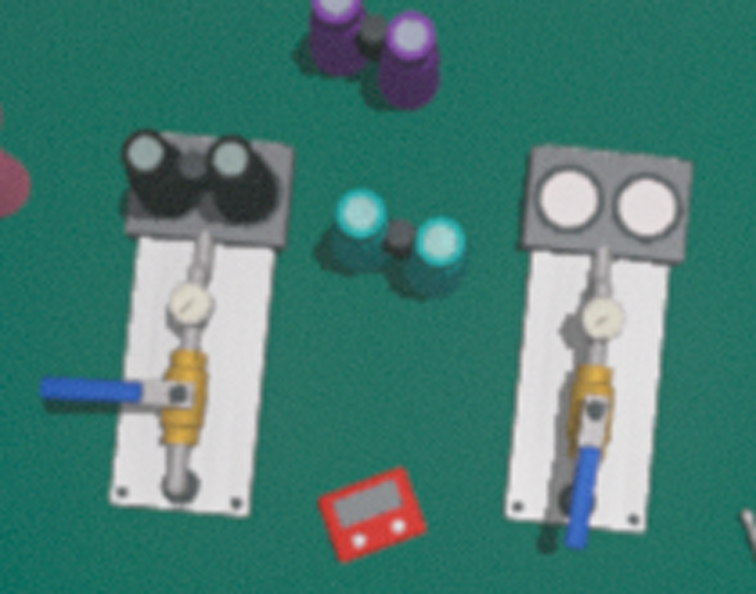

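Confirmed in the crop: the black binocular stands on the left station's nest (200,180), whose lever lies across the pipe, sleeve at (90,390). The right nest shows bare discs (570,197 and 645,207), with its lever along the pipe, sleeve at (583,495). I'll push each lever with closed fingers, tool axes aligned to the stations (yaw about -0.1), doing the empty station first.

Call:
step_arm(
  rows=[
    [[50,-47,0,0,0,0.17,0.5],[90,-85,0,0,0,0.345,1],[130,-123,0,0,0,0.345,1],[170,-161,0,0,0,0.345,1],[200,-187,0,0,0,0.345,1]],
  ],
  squeeze=20,
)

```text
time: 1.32
position: [0.3146, -0.4221, 0.1972]
eef_rot: [0.0, 0.999, -0.048, 0.0]
wrist_force: [0.4, -0.1, 0.5]
grip_width: 0.47
grasp_force: 0.0
```

Call:
step_arm(
  rows=[
    [[25,-48,0,0,0,0,1],[50,-96,0,0,0,0,1],[74,-144,0,0,0,0,1],[97,-190,0,0,0,0,1],[115,-229,0,0,0,0,1]],
  ],
)

```text
time: 1.95
position: [0.4512, -0.2058, 0.1972]
eef_rot: [0.0, 0.999, -0.048, 0.0]
wrist_force: [-0.0, -0.3, 0.3]
grip_width: 0.004
grasp_force: 0.0
```

```bash
cat >> h.py <<'E'
def look(png=None):
    s=r.read_state(); p,d=r.snapshot("wrist"); c=r.camera_params("wrist")
    K=np.array(c["mtx"]); T=np.array(c["tool_from_camera"]); v,u=np.mgrid[:400,:640]
    P=np.stack([(u-K[0,2])/K[0,0]*d,(v-K[1,2])/K[1,1]*d,d],-1)@T[:3,:3].T+T[:3,3]
    W=P@rot(s["eef_rot"]).as_matrix().T+np.array(s["position"])
    if png: cv2.imwrite("pics/"+png,p[:,:,::-1])
    h=cv2.cvtColor(p,cv2.COLOR_RGB2HSV).astype(int)
    m=(h[...,0]>100)&(h[...,0]<130)&(h[...,1]>120)&(W[...,2]>.075)&(W[...,2]<.115)&(d>0)
    print("tcp",np.round(s["position"],4),"t",s["time"],"force",np.round(s["wrist_force"],1),"grip",s["grip_width"])
    if m.sum()>50:
        Q=W[m&(W[...,2]>np.percentile(W[m][:,2],50)-.003)]; ce,sz,an=cv2.minAreaRect((Q[:,:2]*1000).astype(np.float32)); vt=np.linalg.svd(Q[:,:2]-Q[:,:2].mean(0),full_matrices=False)[2]
        print("sleeve n",len(Q),Q.mean(0).round(4),"rect",np.round(ce,1),np.round(sz,1),round(an,1),"axis",vt[0].round(3))
    return p,d,W
E
python3 -c "
from h import *
look('w1.png')"
```

```text
tcp [ 0.4512 -0.2058  0.1972] t 1.95 force [-0.  -0.3  0.3] grip 0.003929117809892852
sleeve n 2037 [ 0.4665 -0.1642  0.0997] rect [ 464.4 -163.6] [17.6 83.6] 81.2 axis [-0.987  0.161]
```

View pics/w1.png

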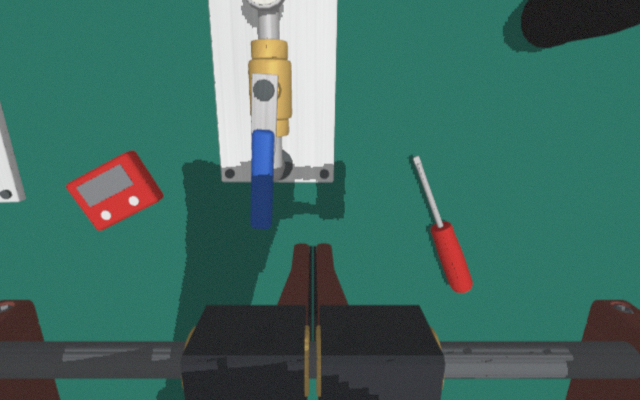

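The wrist view shows the empty station's sleeve at (262,180) with the fingertips clear to its right at (313,250). I'll descend beside it and start pushing to the left.

Call:
step_arm(
  rows=[
    [[0,0,60,0,0,0,1],[0,0,117,0,0,0,1],[0,-14,117,0,0,0,1],[0,-28,117,0,0,0,1],[-1,-41,117,0,0,0,1]],
  ],
)

```text
time: 2.62
position: [0.4552, -0.1659, 0.0823]
eef_rot: [0.0, 0.999, -0.049, 0.002]
wrist_force: [0.1, 0.2, 0.5]
grip_width: 0.004
grasp_force: 0.0
```

Call:
step_arm(
  rows=[
    [[2,-16,0,0,0,0,1],[7,-32,0,0,0,0,1],[15,-46,0,0,0,0,1],[26,-58,0,0,0,0,1],[39,-68,0,0,0,0,1]],
  ],
)

```text
time: 3.25
position: [0.4997, -0.1023, 0.0798]
eef_rot: [0.0, 0.999, -0.049, 0.0]
wrist_force: [0.8, -0.8, 0.7]
grip_width: 0.005
grasp_force: 0.0
```

```bash
python3 -c "
from h import *
look('w2.png')"
```

```text
tcp [ 0.4997 -0.1023  0.0798] t 3.25 force [ 0.8 -0.8  0.7] grip 0.004905514618960566
sleeve n 2922 [ 0.481  -0.1656  0.0996] rect [ 474.3 -164.6] [17.4 65.5] 81.1 axis [-0.995  0.097]
```

View pics/w2.png

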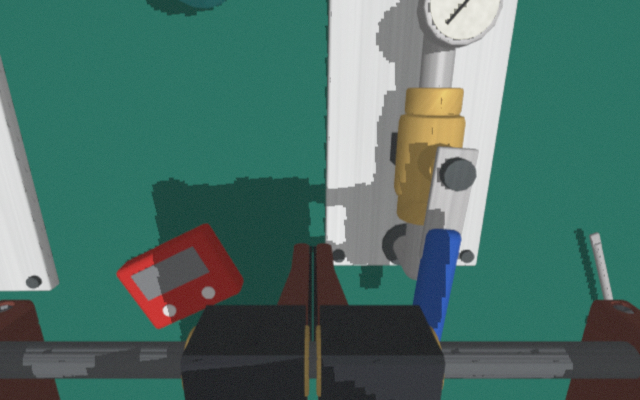

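The wrist view shows the lever still along the pipe at (440,280), with the fingers now to its left at (313,250). The push apparently passed it without turning it. I'll check from the side before doing anything else.

```bash
python3 - <<'E'
from h import *
p,d=r.snapshot("side")
cv2.imwrite("pics/side2.png",cv2.resize(p[180:340,220:440,::-1],None,fx=3.6,fy=3.6,interpolation=cv2.INTER_CUBIC))
s=r.read_state(); print(s["position"],s["time"],s["wrist_force"],s["joint_positions"].round(3))
E
```

```text
[ 0.50077164 -0.10165442  0.07991137] 3.35 [-0.36014572  0.21901857  0.72592763] [ 0.255  0.371 -0.212  2.038  0.113  0.741 -1.694]
```

View pics/side2.png

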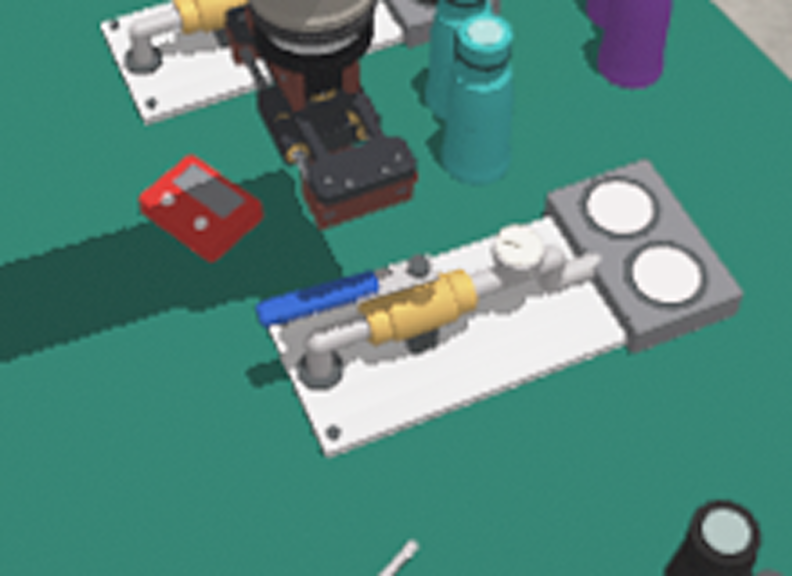

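```bash
python3 - <<'E'
from h import *
c=r.camera_params("side"); K=np.array(c["mtx"])
def pr(P):
    q=rot(c["attitude"]).inv().apply(np.array(P)-np.array(c["xyz"])); q=K@q; uv=q[:2]/q[2]; return ((uv-[220,180])*3.6).round(0)
for P in ([.5008,-.1017,.08],[.5008,-.1017,.1],[.5008,-.1017,.14],[.536,-.175,.1],[.464,-.164,.1],[.422,-.158,.094]): print(P,pr(P))
p,d=r.snapshot("side"); W=cloud(d,c)
for uv in ((330,215),(400,190),(360,160),(320,290)):
    u=int(uv[0]/3.6+220); v=int(uv[1]/3.6+180); print(uv,W[v,u].round(3))
E
```

```text
[0.5008, -0.1017, 0.08] [321. 225.]
[0.5008, -0.1017, 0.1] [320. 208.]
[0.5008, -0.1017, 0.14] [319. 172.]
[0.536, -0.175, 0.1] [416. 262.]
[0.464, -0.164, 0.1] [314. 293.]
[0.422, -0.158, 0.094] [255. 317.]
(330, 215) [ 0.465 -0.186  0.211]
(400, 190) [ 0.514 -0.189  0.21 ]
(360, 160) [ 0.496 -0.172  0.23 ]
(320, 290) [ 0.467 -0.162  0.101]
```

```bash
python3 - <<'E'
from h import *
p,d,W=look()
for v in (250,265,280,295,310,330,360,390):
    print(v,[(u,*W[v,u].round(3)) for u in (230,300,325,400)])
E
```

```text
tcp [ 0.4995 -0.1025  0.0797] t 3.4 force [-0.1 -0.2 -0.2] grip 0.006393973030369961
sleeve n 2906 [ 0.4811 -0.1657  0.0996] rect [ 474.6 -164.5] [17.9 65.1] 81.1 axis [-0.995  0.098]
250 [(230, np.float64(0.463), np.float64(-0.03), np.float64(0.001)), (300, np.float64(0.51), np.float64(-0.097), np.float64(0.114)), (325, np.float64(0.509), np.float64(-0.108), np.float64(0.114)), (400, np.float64(0.466), np.float64(-0.161), np.float64(0.035))]
265 [(230, np.float64(0.455), np.float64(-0.031), np.float64(0.011)), (300, np.float64(0.511), np.float64(-0.097), np.float64(0.129)), (325, np.float64(0.51), np.float64(-0.108), np.float64(0.13)), (400, np.float64(0.435), np.float64(-0.168), np.float64(-0.001))]
280 [(230, np.float64(0.447), np.float64(-0.032), np.float64(0.021)), (300, np.float64(0.51), np.float64(-0.097), np.float64(0.141)), (325, np.float64(0.51), np.float64(-0.107), np.float64(0.142)), (400, np.float64(0.421), np.float64(-0.168), np.float64(-0.001))]
295 [(230, np.float64(0.434), np.float64(-0.03), np.float64(0.022)), (300, np.float64(0.511), np.float64(-0.098), np.float64(
[... 493 characters left out ...]
), np.float64(-0.102), np.float64(0.201)), (325, np.float64(0.531), np.float64(-0.107), np.float64(0.201)), (400, np.float64(0.53), np.float64(-0.124), np.float64(0.201))]
360 [(230, np.float64(0.532), np.float64(-0.088), np.float64(0.209)), (300, np.float64(0.531), np.float64(-0.102), np.float64(0.209)), (325, np.float64(0.531), np.float64(-0.107), np.float64(0.209)), (400, np.float64(0.529), np.float64(-0.122), np.float64(0.209))]
390 [(230, np.float64(0.525), np.float64(-0.087), np.float64(0.209)), (300, np.float64(0.524), np.float64(-0.101), np.float64(0.209)), (325, np.float64(0.523), np.float64(-0.106), np.float64(0.209)), (400, np.float64(0.523), np.float64(-0.121), np.float64(0.21))]
```

The depth readings put the shut fingertips at about z 0.107, roughly 27 mm above the reported TCP, so they passed just over the lever. I'll go back over it with clearance and repeat the push lower.

Call:
step_arm(
  rows=[
    [[0,0,-40,0,0,0,1],[-20,50,-40,0,0,0,1],[-39,105,-40,0,0,0,1],[-39,112,-40,0,0,0,1],[-39,112,-40,0,0,0,1]],
  ],
)

```text
time: 4.08
position: [0.4484, -0.2112, 0.1198]
eef_rot: [-0.0, 0.999, -0.05, -0.0]
wrist_force: [0.2, 0.2, -0.1]
grip_width: 0.003
grasp_force: 0.0
```

```bash
python3 - <<'E'
from h import *
p,d,W=look()
L=(W-np.array(r.read_state()["position"]))
for v in range(225,262,4): print(v,p[v,300],p[v,325],L[v,300].round(3),L[v,325].round(3))
m=(abs(L[...,0])<.06)&(abs(L[...,1])<.03)&(L[...,2]>-.01)
print("lowest",np.sort(L[m][:,2])[[0,20,100,300]].round(4), m.sum())
E
```

```text
tcp [ 0.4484 -0.2112  0.1198] t 4.075 force [ 0.2  0.2 -0.1] grip 0.003270461798002912
sleeve n 3564 [ 0.4673 -0.1647  0.0997] rect [ 464.9 -164. ] [18.1 83.5] 80.4 axis [-0.987  0.163]
225 [30 72 65] [32 77 66] [-0.037  0.015 -0.119] [-0.039 -0.008 -0.12 ]
229 [32 72 64] [33 72 66] [-0.041  0.016 -0.119] [-0.043 -0.007 -0.12 ]
233 [29 70 62] [28 72 64] [-0.045  0.016 -0.119] [-0.048 -0.007 -0.121]
237 [29 73 62] [ 42 115 100] [-0.049  0.017 -0.12 ] [-0.051 -0.006 -0.12 ]
241 [ 49 116 102] [ 43 115 101] [-0.053  0.017 -0.119] [-0.055 -0.006 -0.12 ]
245 [69 44 38] [69 46 39] [0.01  0.005 0.029] [ 0.009 -0.007  0.028]
249 [68 38 37] [71 47 42] [0.011 0.005 0.034] [ 0.009 -0.007  0.033]
253 [68 41 39] [68 42 40] [0.011 0.005 0.038] [ 0.009 -0.007  0.037]
257 [71 48 41] [69 47 39] [0.011 0.004 0.042] [ 0.009 -0.007  0.041]
261 [70 47 44] [66 40 35] [0.01  0.004 0.045] [ 0.009 -0.007  0.046]
lowest [0.0254 0.0268 0.0295 0.0357] 27180
```

The shut fingertips are about 26 mm above the reported TCP, so I'm aiming for TCP z 0.056, which puts the tips at about 0.082. That overlaps the lever and clears the pipe.

Call:
step_arm(
  rows=[
    [[0,0,40,0,0,0,1],[0,0,64,0,0,0,1],[2,-15,64,0,0,0,1],[3,-31,64,0,0,0,1],[2,-47,64,0,0,0,1]],
  ],
)

```text
time: 4.75
position: [0.4569, -0.1639, 0.057]
eef_rot: [0.001, 0.999, -0.049, 0.002]
wrist_force: [0.8, -6.2, -1.5]
grip_width: 0.005
grasp_force: 2.8
```

```bash
python3 -c "
from h import *
look()"
```

```text
tcp [ 0.4569 -0.1639  0.057 ] t 4.75 force [ 0.8 -6.2 -1.5] grip 0.004680215749269715
sleeve n 5495 [ 0.4792 -0.1499  0.0997] rect [ 475.9 -148.6] [17.8 71.4] 66.1 axis [-0.91   0.415]
```

Contact is made at 6 N and the lever is turning (now about 1.24 rad). Continuing along the arc.

Call:
step_arm(
  rows=[
    [[2,-16,0,0,0,0,1],[7,-32,0,0,0,0,1],[15,-46,0,0,0,0,1],[26,-58,0,0,0,0,1],[39,-68,0,0,0,0,1]],
  ],
)

```text
time: 5.42
position: [0.5, -0.1003, 0.0565]
eef_rot: [0.001, 0.999, -0.049, -0.001]
wrist_force: [-4.3, -4.1, 0.2]
grip_width: 0.009
grasp_force: 2.2
```

```bash
python3 -c "
from h import *
look()"
```

```text
tcp [ 0.5    -0.1003  0.0565] t 5.425 force [-4.3 -4.1  0.2] grip 0.008970523581605947
sleeve n 6838 [ 0.5239 -0.1049  0.0997] rect [ 523.2 -104. ] [17.8 83.4] 10.5 axis [-0.185  0.983]
```

Call:
step_arm(
  rows=[
    [[10,-5,0,0,0,0,1],[18,-8,0,0,0,0,1],[23,-9,0,0,0,0,1],[26,-9,0,0,0,0,1]],
  ],
)

```text
time: 5.98
position: [0.5251, -0.0933, 0.0557]
eef_rot: [-0.0, 0.999, -0.049, -0.003]
wrist_force: [-14.3, -0.1, 11.3]
grip_width: 0.005
grasp_force: 7.2
```

```bash
python3 -c "
from h import *
look()"
```

```text
tcp [ 0.5251 -0.0933  0.0557] t 5.975 force [-14.3  -0.1  11.3] grip 0.005425390633910662
sleeve n 6760 [ 0.5448 -0.103   0.0997] rect [ 543.8 -102.8] [83.4 18.4] 84.2 axis [-0.102 -0.995]
```

The lever is now square across the pipe, and the force has risen to 14 N against the stop. One small extra push, then I'll back off and lift.

Call:
step_arm(
  rows=[
    [[3,0,0,0,0,0,1],[3,0,0,0,0,0,1],[-12,0,0,0,0,0,1],[-25,0,0,0,0,0,1],[-25,0,-60,0,0,0,1]],
  ],
)

```text
time: 6.65
position: [0.4989, -0.0906, 0.1133]
eef_rot: [-0.0, 0.999, -0.049, -0.004]
wrist_force: [1.3, -0.0, 0.3]
grip_width: 0.006
grasp_force: 0.0
```

```bash
python3 - <<'E'
from h import *
look()
print(r.read_state()["eef_rot"])
E
```

```text
tcp [ 0.4989 -0.0906  0.1133] t 6.65 force [ 1.3 -0.   0.3] grip 0.006026599250690907
sleeve n 4320 [ 0.544  -0.1028  0.0997] rect [ 543.8 -102.9] [83.7 17.5] 84.4 axis [-0.101 -0.995]
[-4.91749310e-05  9.98796790e-01 -4.88882816e-02  3.86083075e-03]
```

The empty valve reads fully closed and nothing is touching it. Next, the loaded station's lever, approaching its nest side.

Call:
step_arm(
  rows=[
    [[0,0,-60,0,0,0,1],[0,-60,-70,0,0,0,1],[0,-120,-70,0,0,0,1],[0,-180,-70,0,0,0,1],[0,-240,-70,0,0,0,1]],
  ],
)

```text
time: 7.32
position: [0.5268, 0.1499, 0.1865]
eef_rot: [-0.001, 0.999, -0.049, 0.001]
wrist_force: [1.0, 0.8, -0.8]
grip_width: 0.006
grasp_force: 0.0
```

Call:
step_arm(
  rows=[
    [[15,-50,0,0,0,0,1],[40,-100,0,0,0,0,1],[60,-101,0,0,0,0,1],[60,-101,0,0,0,0,1]],
  ],
)

```text
time: 7.82
position: [0.5969, 0.2425, 0.1856]
eef_rot: [-0.0, 0.999, -0.049, 0.0]
wrist_force: [-1.1, -0.3, -0.6]
grip_width: 0.006
grasp_force: 0.0
```

```bash
python3 - <<'E'
from h import *
look('w3.png')
print(r.read_state()["eef_rot"])
E
```

```text
tcp [0.5969 0.2425 0.1856] t 7.825 force [-1.1 -0.3 -0.6] grip 0.006295083040758942
sleeve n 1243 [0.5514 0.2391 0.0995] rect [550.1 242.5] [83.2 17.5] 87.5 axis [0.049 0.999]
[-1.19113247e-04  9.98775389e-01 -4.94742294e-02  9.47568345e-05]
```

View pics/w3.png

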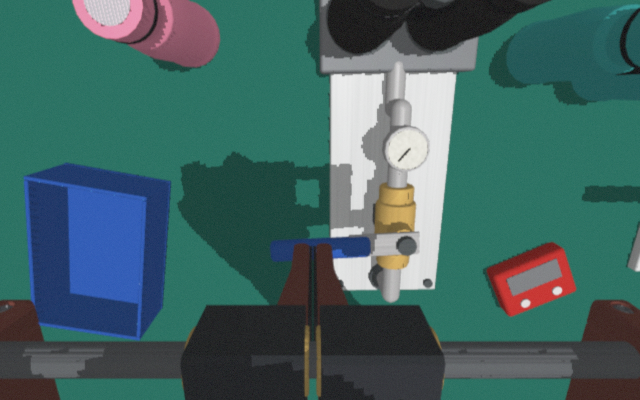

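The wrist view shows the loaded sleeve at (320,248) behind the fingertips (313,250), which are about 38 mm nestward of its near edge. I'm descending and starting the push toward the robot.

Call:
step_arm(
  rows=[
    [[0,0,60,0,0,0,1],[0,0,115,0,0,0,1],[0,0,130,0,0,0,1],[-13,-3,130,0,0,0,1],[-26,-3,130,0,0,0,1]],
  ],
)

```text
time: 8.5
position: [0.5706, 0.2492, 0.0583]
eef_rot: [-0.001, 0.999, -0.049, 0.002]
wrist_force: [6.0, 0.3, -1.6]
grip_width: 0.003
grasp_force: 2.8
```

Call:
step_arm(
  rows=[
    [[-17,-2,0,0,0,0,1],[-33,0,0,0,0,0,1],[-48,4,0,0,0,0,1],[-63,12,0,0,0,0,1]],
  ],
)

```text
time: 9.0
position: [0.5091, 0.2433, 0.0588]
eef_rot: [-0.002, 0.999, -0.049, 0.004]
wrist_force: [6.6, 0.3, 0.2]
grip_width: 0.004
grasp_force: 2.4
```

```bash
python3 -c "
from h import *
look()"
```

```text
tcp [0.5091 0.2433 0.0588] t 9.0 force [6.6 0.3 0.2] grip 0.003736465702900401
sleeve n 3479 [0.511  0.2098 0.0996] rect [500.2 219.9] [18.1 75.7] 43.0 axis [-0.666  0.746]
```

Call:
step_arm(
  rows=[
    [[-13,11,0,0,0,0,1],[-23,24,0,0,0,0,1],[-29,36,0,0,0,0,1],[-32,42,0,0,0,0,1],[-33,46,0,0,0,0,1]],
  ],
)

```text
time: 9.68
position: [0.4696, 0.2004, 0.0569]
eef_rot: [-0.001, 0.999, -0.049, 0.001]
wrist_force: [2.6, 3.5, 3.1]
grip_width: 0.008
grasp_force: 2.0
```

```bash
python3 -c "
from h import *
look()"
```

```text
tcp [0.4696 0.2004 0.0569] t 9.675 force [2.6 3.5 3.1] grip 0.008234968022320849
sleeve n 4733 [0.4889 0.1793 0.0997] rect [485.6 180.2] [18.5 62.7] 80.6 axis [-0.991  0.132]
```

Call:
step_arm(
  rows=[
    [[0,4,0,0,0,0,1],[0,7,0,0,0,0,1],[0,7,0,0,0,0,1]],
  ],
)

```text
time: 10.1
position: [0.4678, 0.1933, 0.0558]
eef_rot: [-0.0, 0.999, -0.049, -0.0]
wrist_force: [-0.4, 5.8, 3.3]
grip_width: 0.004
grasp_force: 2.8
```

```bash
python3 -c "
from h import *
look()"
```

```text
tcp [0.4678 0.1933 0.0558] t 10.1 force [-0.4  5.8  3.3] grip 0.0038395280761423364
sleeve n 4809 [0.4884 0.1743 0.0997] rect [484.7 174.8] [17.7 63.4] 86.0 axis [-0.999  0.047]
```

Call:
step_arm(
  rows=[
    [[0,3,0,0,0,0,1],[0,5,0,0,0,0,1],[0,5,0,0,0,0,1]],
  ],
)

```text
time: 10.52
position: [0.4679, 0.1932, 0.056]
eef_rot: [-0.004, 0.999, -0.047, 0.001]
wrist_force: [1.5, 16.7, -3.5]
grip_width: 0.005
grasp_force: 8.4
```

```bash
python3 -c "
from h import *
look()"
```

```text
tcp [0.4679 0.1932 0.056 ] t 10.525 force [ 1.5 16.7 -3.5] grip 0.004618367641661776
sleeve n 4815 [0.4884 0.1742 0.0997] rect [484.3 174.6] [17.4 64.3] 85.6 axis [-0.999  0.043]
```

The lever is against the open stop: 16.7 N with no further motion. I'll back off, lift and retreat, then check.

Call:
step_arm(
  rows=[
    [[0,-10,0,0,0,0,1],[0,-25,0,0,0,0,1],[0,-25,-60,0,0,0,1],[0,-25,-120,0,0,0,1],[0,-70,-130,0,0,0,1]],
  ],
)

```text
time: 11.2
position: [0.4776, 0.2548, 0.1897]
eef_rot: [0.0, 0.999, -0.053, 0.003]
wrist_force: [-0.9, 0.7, 0.1]
grip_width: 0.006
grasp_force: 0.0
```

Call:
step_arm(
  rows=[
    [[0,-50,0,0,0,0,1],[0,-100,0,0,0,0,1],[0,-100,0,0,0,0,1]],
  ],
)

```text
time: 11.58
position: [0.4829, 0.3605, 0.1851]
eef_rot: [-0.0, 0.999, -0.047, -0.001]
wrist_force: [-0.1, -0.3, 1.2]
grip_width: 0.004
grasp_force: 0.0
```

```bash
python3 - <<'E'
from h import *
p,d=r.snapshot("top"); W=cloud(d,r.camera_params("top")); s=r.read_state(); print(s["position"],s["time"],s["wrist_force"])
h=cv2.cvtColor(p,cv2.COLOR_RGB2HSV)
m=(h[...,0]>100)&(h[...,0]<130)&(h[...,1]>120)&(W[...,2]>.075)&(W[...,2]<.12)
for u0,u1 in ((245,310),(345,425)):
    k=m.copy(); k[:,:u0]=0;k[:,u1:]=0; Q=W[k][:,:2]
    if len(Q)>5: print(len(Q),Q.mean(0).round(4),np.linalg.svd(Q-Q.mean(0),full_matrices=False)[2][0].round(3))
cv2.imwrite("pics/top2.png",cv2.resize(p[90:310,140:530,::-1],None,fx=2,fy=2,interpolation=cv2.INTER_CUBIC))
E
```

```text
[0.48354902 0.35756761 0.18487996] 11.625 [-0.64174205 -0.84566769 -0.72200786]
149 [0.4727 0.1723] [-0.997  0.077]
152 [ 0.5434 -0.1025] [-0.114 -0.993]
```

View pics/top2.png

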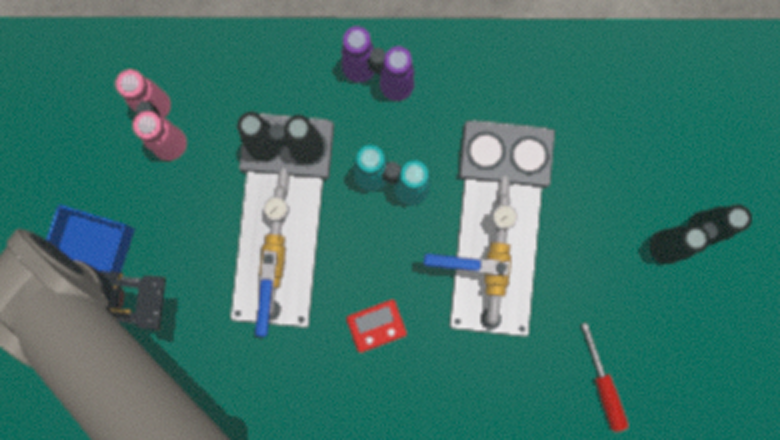

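The top view shows the loaded lever along the pipe at (264,305) and the empty lever across its pipe at (450,262). The binocular (275,135) and the other items are where they were, and the gripper is clear.

```bash
python3 -c "
from bench import r
print(r.hand_in())"
```

```text
the job is handed in; nothing more can be done
None
```

The job is handed in at about 12 s of the 51 s: I shut the empty station's valve fully first, then opened the loaded station's valve fully, each to its stop, and the final picture shows the binocular and other items undisturbed and the gripper clear (the first push missed, passing just above the lever).

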